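# Find the hidden catch of the chisel chest by touch

### The job

Open the low wooden chisel chest by its hidden catch, using a fingertip only: begin by touching the top of the thick square post at one end of the rail on the chest's lid, run the fingertip lightly along the rail's top edge until you find the notch, and press the catch inside it all the way down, so that the drawer comes out by itself. Do not touch the drawer, grip nothing, leave the mallet, block, flask and chisel where they are, and finish clear of everything.

Things in the scene. Friction and masses are not known exactly. Their poses are not given: they have to be found in the camera images.
- case: Fixed chest of plain brown wood, 180 (x) x 340 (y) x 70 mm high, on the bench. Origin: centre of its underside; z up, -x is its front (drawer side), y along its length. On its flat lid (z = 70 mm) a rail stands along y at x = -50 mm, from y = -170 to +160 mm.
- rail_mid (a point): Middle of the rail's top edge line (case frame -50, 0, 105 mm). The rail is 16 mm thick, its top edge 35 mm above the lid. Somewhere between case y = -160 and +80 mm (different every time) one notch interrupts the edge, 40 mm long, open to front and back; the rest of the edge is level, solid and rigid.
- rail_start (a point): Centre of the top face of the thick square post, 36 (x) x 40 mm (y), which forms the rail's +y end; its top is level with the rail's edge (case frame -50, +140, 105 mm). The search begins here.
- rail_end (a point): Top of the solid last 10 mm at the rail's other, thin end (case frame -50, -165, 105 mm).
- catch (a joint): The catch, a dark steel plate 37 x 15 mm in the notch, its top 12 mm below the rail's edge: how far it is pressed down, in m: 0 untouched, 0.008 fully down (a firm stop). It takes about 4 to 8 N to press, has no return spring and stays down.
- drawer (a joint): How far the drawer is out, in m: 0 shut. The catch drives it out by 4 mm per mm pressed, to 0.032.
- drawer_face (a point): Centre of the drawer's front face (306 x 46 mm, no handle), on the chest's front, 33 mm above the bench; it moves towards the chest's -x.
- mallet_c (a point): Centre of the wooden mallet's head (65 x 115 x 60 mm; handle to its -x, 230 mm from here), lying on the bench beyond the chest's +y end. Leave alone.
- block_c (a point): Centre of a mortised wood block, 45 x 110 x 40 mm, lying on the chest's lid behind the rail. Leave alone.
- flask_c (a point): Mid-height of an upright steel flask, 68 mm across, 235 mm tall, beyond the chest's -y end. Leave alone.
- chisel_c (a point): Middle of a chisel, 265 mm long (along its x), 24 mm high, white handle, lying on the bench in front of the chest. Leave alone.

How it is judged:
By the outcome, as a careful person would: the job done as asked, in the order asked, and still so for the second after the job is handed in, with the robot touching nothing.
It also fails if it takes over 64 s, if anything falls off the work surface, if the arm or the gripper's body presses on something with over 40 N, if the wrist force passes 120 N, or if a joint passes its speed limit or range.

### The arm

A 6-joint arm with a two-finger parallel gripper is mounted at the origin on the work surface. World frame = base frame: x ahead of the robot, y to its left, z up, the work surface at z = 0. Lengths are in m, angles in rad, forces in N, time in s.
With the tool pointing down it reaches from about 0.375 to 0.975 m from the base axis. Payload 3.8 kg.
Tool frame: the origin (TCP) lies on the centre line of the jaws, within the pads' length; the fingertips stand 14 mm ahead of it and the grasp point (between the pads) lies 5 mm behind it; z points along the fingers, y is the line along which they close (so a half turn about z gives the same grasp; the last joint's range is limited). The gripper opens to 85 mm and grips with 20 to 120 N. Pads are 22 mm wide; open, the fingers measure 114 mm over their backs; the gripper's body (76 mm by 85 mm) begins 54 mm behind the grasp point. The pads swing forward as they close: fully open they stand 13 mm farther back than shut.
Start: joints at [1.293, 0.264, 1.604, -0, 1.274, -0.037], TCP at [0.161, 0.656, 0.22] pointing down, gripper open.
Joint ranges: [-2.63, 2.63], [-0.94, 2.18], [0.31, 2.57], [-1.31, 4.45], [0, 2.66], [-2.55, 2.55]. Speed limits (rad/s): [2.57, 2.57, 3.14, 3.14, 3.14, 3.14].

### API

Orientations are given as a rotation vector (axis times angle).
In Python, from workcell import bot, eyes, spot_in gives the robot as it stands.
- The arm moves only by the tool carry_out, never from a script. Its argument "series" is text: rows parted by semicolons, each of 4 numbers parted by spaces: the shift along the world's x, y, z in m, then the turn about the world's z in degrees. In form: tx ty tz roll; .... A call has 1 to 20 rows; each row shifts and turns the commanded pose from where the row before left it; what a row does not reach is not made up. A row lasts 1/8 s, in which the tool goes at most 62.5 mm and 10.7 degrees, less where a joint would pass 70% of its speed; a pose out of reach is approached as far as the arm can. A call is refused whole if a number of a shift passes 0.0625 or a number of a turn 10.7, either way. A call with a gripper value outside its range is refused whole. "jaw" is the gripper command: -1 is shut, 1 is fully open, values between are in proportion, set as the call begins (left out, the last holds). The fingers move at their own pace and stop on an object; "grip_force" is the grip in N (left out, the last holds). Time passes only in rows, so rows that do not move let the fingers close. It gives the time, the measured TCP pose, the force, the opening and the grip force at its end, in the units of the state.
- bot.read_state(): the state, without advancing time (a new reading comes with each control period).
- eyes.read_camera(name): name is "scene" or "top" or "wrist"; returns (picture, depth): 480x640x3 uint8, blue, green, red; 480x640 float32, m along the optical axis (not along the pixel's ray), 0 where there is no reading.
- eyes.get_calibration(name): a dict with "K" (3x3 intrinsics, pixels), "position" and "rotation" of the camera in the world; the wrist camera has in their place "T_tool_cam" (4x4, takes a point from camera to tool coordinates, whose origin is the TCP and whose axes are the flange's). Camera axes: x right, y down, z forward; pixel columns grow to the right and rows downward; lengths in m; the calibration is good to about 2 mm. The wrist camera is an equidistant fisheye: a pixel r from the principal point sees the ray r / f radians off the axis. A picture is of the moment at which its call begins: read the wrist's pose just before it. get_calibration takes no time and is no camera call.
- bot.finish_job(): hands the job in; it is judged then, once.
Trained networks look in the newest picture that a camera, given by its name, has taken for a name from the list of things; names that differ only in an ending like _2 or _b are one class to them, and where a whole thing is asked for, a point or a joint stands for the part that bears it (a point fixed in the world has none). Each returns a list of dicts, best first, with "score" (0 to 1); they miss things now and then, are a little off and sometimes report something else, mostly with a low value. They report only what shows in the picture. A call takes as long as a camera call.
- spot_in(camera, target): "rect" ([centre column, centre row, width, height] in pixels, round what is visible of it).
The state is a dict: "time": time; "q": joint angles; "joint_vel": joint speeds; "joint_torque": joint torques, N m; "tool_pos": TCP position; "tcp_rot": TCP orientation; "wrist_force": force on the tool from outside, world axes, zero at the start; "torque": the same for the moment, N m; "width": opening from 0.0 (shut) to 1.0 (fully open); "grip_force": force on a finger pad.
Only numpy, scipy, OpenCV 4.12 (cv2) and the standard library are available. Lean on these libraries where they do the work, as an engineer would, in place of code of your own. Each camera call takes 0.05 s, during which the arm holds its last target. There are 200 camera calls.

## Working session

There is one attempt and no reset: what is moved stays moved. The work goes in short steps, Python scripts to look and compute and a tool call to move; the robot and the scene stay as the last step left them, time stands still between calls to the robot, and variables do not carry over. Pictures are saved under pics/ and viewed, at most 10 in all, crops included, and the job is handed in when it is done.

Besides the shell and the picture viewer there is one more tool, called after "Emit:" as name(argument=value, ...) on one line, values as JSON. carry_out: Moves the arm, as the interface text tells. Its arguments: {"type":"object","properties":{"series":{"type":"string"},"jaw":{"type":"number"},"grip_force":{"type":"number"}},"required":["series"]}

```bash
mkdir -p pics; python3 - <<'E'
from workcell import bot, eyes, spot_in
import cv2,numpy as np
s=bot.read_state();print(s)
for c in ("top","scene"):
    p,d=eyes.read_camera(c);cv2.imwrite(f"pics/{c}0.png",p);np.save(f"pics/{c}0.npy",d)
    k=eyes.get_calibration(c);print(c,k)
    for n in ("case","catch","mallet_c","block_c","flask_c","chisel_c"):
        r=spot_in(c,n);print(n,[(np.round(x["rect"]).tolist(),round(x["score"],2)) for x in r[:2]])
E
```

```text
{'time': 0.0, 'q': array([ 1.29310938e+00,  2.64779744e-01,  1.60539434e+00, -6.60877007e-06,
        1.27367281e+00, -3.69073435e-02]), 'joint_vel': array([-0.00012616, -0.0008531 , -0.00164073, -0.00063793,  0.00094129,
       -0.00105033]), 'joint_torque': array([-6.92272461e-04, -5.15115952e+01, -3.67313004e+01, -1.88510585e-04,
        1.31772197e-02, -1.58019509e-05]), 'tool_pos': array([0.16076099, 0.65479529, 0.21823314]), 'tcp_rot': array([-0.37725783, -3.11850754,  0.0034984 ]), 'wrist_force': array([-0.40831097,  0.41028086, -0.91199137]), 'torque': array([-0.04785728,  0.01707489,  0.0116875 ]), 'grip_force': 0.0, 'width': 0.9980651290272092}
top {'K': array([[614.77553976,   0.        , 326.23253907],
       [  0.        , 614.77553976, 247.87687802],
       [  0.        ,   0.        ,   1.        ]]), 'position': array([0.2377369 , 0.02023219, 1.5120649 ]), 'rotation': array([-2.12871854,  2.07884385, -0.22439524])}
case [([300.0, 239.0, 147.0, 97.0], 0.71), ([304.0, 274.0, 123.0, 19.0], 0.62)]
catch [([292.0, 254.0, 18.0, 7.0], 0.56)]
mallet_c [([171.0, 270.0, 64.0, 112.0], 0.94)]
block_c [([270.0, 214.0, 47.0, 27.0], 0.86)]
flask_c [([410.0, 187.0, 33.0, 48.0], 0.58)]
chisel_c [([286.0, 324.0, 110.0, 18.0], 0.78)]
scene {'K': array([[561.1820023 ,   0.        , 322.22831138],
       [  0.        , 561.1820023 , 242.37640718],
       [  0.        ,   0.        ,   1.        ]]), 'position': array([1.17332103, 0.15769558, 0.86735436]), 'rotation': array([-1.69727538, -2.00687771,  0.70211969])}
case [([348.0, 274.0, 200.0, 109.0], 0.82), ([180.0, 280.0, 65.0, 104.0], 0.29)]
catch [([362.0, 232.0, 20.0, 11.0], 0.45)]
mallet_c [([526.0, 262.0, 98.0, 124.0], 0.97), ([361.0, 231.0, 21.0, 9.0], 0.24)]
block_c [([388.0, 281.0, 70.0, 39.0], 0.82)]
flask_c [([181.0, 279.0, 62.0, 105.0], 0.89)]
chisel_c [([374.0, 196.0, 127.0, 21.0], 0.96)]
```

```bash
python3 - <<'E'
import cv2
a=cv2.imread("pics/top0.png")[120:360,120:460];b=cv2.imread("pics/scene0.png")
cv2.imwrite("pics/a.png",cv2.resize(a,None,fx=2.35,fy=2.35,interpolation=cv2.INTER_CUBIC))
E
```

```text
(no output)
```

View pics/a.png

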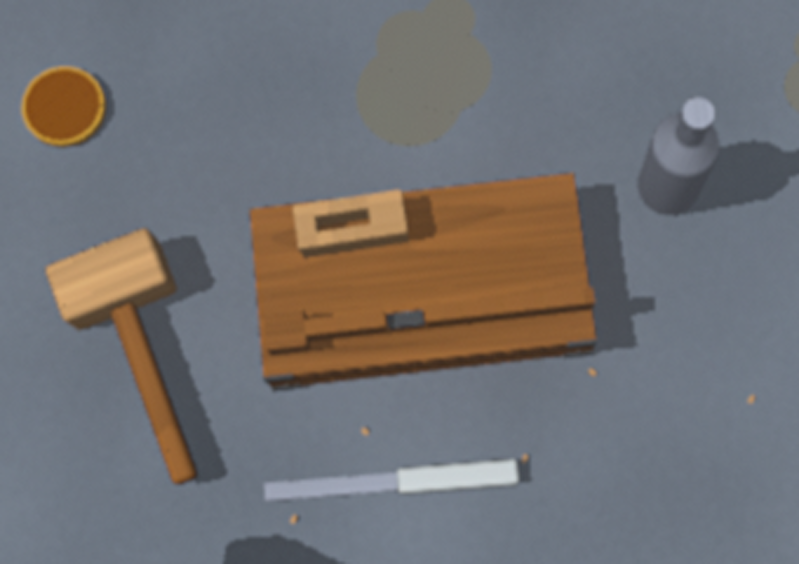

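View pics/scene0.png

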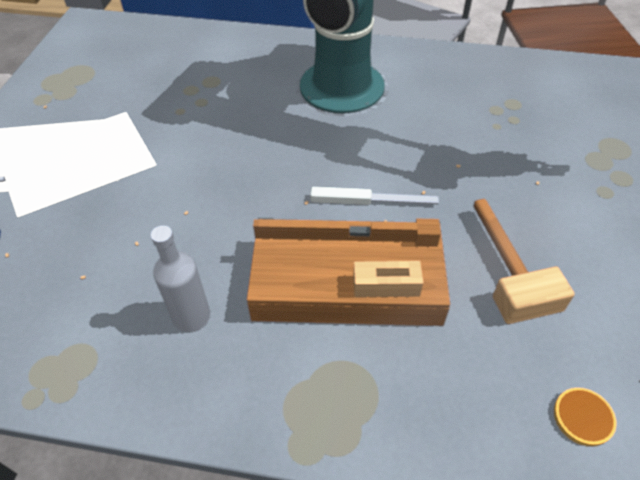

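The top view shows the chest with its post at about (241,260) px, the rail's thin end at about (372,246) and the dark catch at about (292,255). The mallet lies to the left of the chest, the flask to the right and the chisel in front. In the scene view the post is at about (428,232) px and the catch at (360,231). Next I'll fit the chest pose from the depth images.

```bash
cat > h.py <<'E'
import numpy as np,cv2
from scipy.spatial.transform import Rotation as R
from workcell import bot,eyes,spot_in
def cloud(c,d):
    k=eyes.get_calibration(c);K=k["K"];v,u=np.mgrid[:480,:640]
    P=np.stack([(u-K[0,2])/K[0,0]*d,(v-K[1,2])/K[1,1]*d,d],-1)
    r=np.array(k["rotation"]);M=R.from_rotvec(r).as_matrix() if r.size==3 else r
    return P@M.T+k["position"]
E
python3 - <<'E'
from h import *
for c,box in (("top",(215,190,385,290)),("scene",(240,205,460,330))):
    d=np.load(f"pics/{c}0.npy");W=cloud(c,d);x0,y0,x1,y1=box
    S=W[y0:y1,x0:x1].reshape(-1,3);S=S[(S[:,0]>.2)&(S[:,0]<.9)]
    bench=np.median(W[380:440,200:500,2]) ; print(c,"bench z",bench, np.histogram(S[:,2],bins=np.arange(-.01,.14,.01)))
    lid=S[(abs(S[:,2]-.07)<.006)];print("lid z",np.median(lid[:,2]),cv2.minAreaRect(lid[:,:2].astype(np.float32)*1000))
    t=S[(abs(S[:,2]-.105)<.008)];print("rail+block z",np.median(t[:,2]))
    # rail points: those on front side
    r=cv2.minAreaRect(lid[:,:2].astype(np.float32)*1000);print(np.round(cv2.boxPoints(r)))
    rl=t[t[:,0]<np.median(lid[:,0])] 
    rr=cv2.minAreaRect(rl[:,:2].astype(np.float32)*1000);print("rail",rr,np.round(cv2.boxPoints(rr)))
    w=.0
    for n,p in (("post",(241,260)),("end",(370,246)),("catch",(292,255))) if c=="top" else (("post",(428,227)),("end",(258,224)),("catch",(360,231))):
        print(n,np.round(W[p[1],p[0]],4))
    for n in ("mallet_c","block_c","flask_c","chisel_c"):
        q=spot_in(c,n)[0]["rect"];print(n,np.round(W[int(q[1]),int(q[0])],3))
E
```

```text
top bench z -0.0003169043732976773 (array([3143, 3011,  106,   98,  102,   84,  108, 4073, 3892,  227,  340,
       1365,  368,    0,    0]), array([-0.01,  0.  ,  0.01,  0.02,  0.03,  0.04,  0.05,  0.06,  0.07,
        0.08,  0.09,  0.1 ,  0.11,  0.12,  0.13,  0.14]))
lid z 0.06992161560350296 ((584.7645263671875, 98.44274139404297), (184.27401733398438, 340.31976318359375), 7.980468273162842)
rail+block z 0.1059607877193871
[[470. 254.]
 [517. -83.]
 [700. -57.]
 [652. 280.]]
rail ((531.3744506835938, 86.88395690917969), (37.65854263305664, 329.8997497558594), 5.993595600128174) [[495. 249.]
 [530. -79.]
 [567. -75.]
 [533. 253.]]
post [0.5149 0.2295 0.1079]
end [ 0.5556 -0.0707  0.107 ]
catch [0.5327 0.112  0.0932]
mallet_c [0.508 0.417 0.009]
block_c [0.637 0.173 0.073]
flask_c [ 0.685 -0.156  0.161]
chisel_c [0.378 0.128 0.013]
scene bench z 0.001428226618276185 (array([1301, 6514,  559,  588,  595,  617,  643, 2222, 8993,  953, 1099,
       2238, 1076,    0,    0]), array([-0.01,  0.  ,  0.01,  0.02,  0.03,  0.04,  0.05,  0.06,  0.07,
        0.08,  0.09,  0.1 ,  0.11,  0.12,  0.13,  0.14]))
lid z 0.0713831739374664 ((584.357666015625, 98.35831451416016), (186.4412384033203, 340.5926513671875), 7.999316215515137)
rail+block z 0.10687532748003914
[[468. 254.]
 [516. -83.]
 [700. -57.]
 [653. 280.]]
rail ((575.7079467773438, 93.51410675048828), (110.59249877929688, 329.88690185546875), 9.456737518310547) [[494. 247.]
 [548. -78.]
 [657. -60.]
 [603. 265.]]
post [0.5184 0.23   0.1065]
end [ 0.5598 -0.0677  0.1057]
catch [0.5373 0.1123 0.0948]
mallet_c [0.484 0.427 0.   ]
block_c [0.646 0.171 0.112]
flask_c [ 0.727 -0.145  0.155]
chisel_c [0.371 0.124 0.015]
```

Emit:
carry_out(series="0.0177 -0.0213 0 -4;0.0177 -0.0213 0 -4;0.0177 -0.0213 0 -4;0.0177 -0.0213 0 -4;0.0177 -0.0213 0 -4;0.0177 -0.0213 0 -4;0.0177 -0.0213 0 -4;0.0177 -0.0213 0 -4;0.0177 -0.0213 0 -4;0.0177 -0.0213 0 -4;0.0177 -0.0213 0 -4;0.0177 -0.0213 0 -4;0.0177 -0.0213 0 -4;0.0177 -0.0213 0 -4;0.0177 -0.0213 0 -4;0.0177 -0.0213 0 -4;0.0177 -0.0213 0 -4;0.0177 -0.0213 0 0;0.0177 -0.0213 0 0;0.0177 -0.0213 0 0", jaw=-1, grip_force=20)

```text
time: 3.6
tool_pos: [0.5152, 0.2269, 0.2197]
tcp_rot: [2.061, 2.371, -0.0]
wrist_force: [0.2, -0.5, 0.2]
width: 0.002
grip_force: 0.0
```

Emit:
carry_out(series="0 0.003 -0.025 0;0 0 -0.025 0;0 0 -0.025 0;0 0 -0.010 0;0 0 -0.004 0;0 0 0 0;0 0 0 0")

```text
time: 4.47
tool_pos: [0.5157, 0.2328, 0.1318]
tcp_rot: [2.056, 2.374, 0.003]
wrist_force: [-0.3, 0.5, -0.0]
width: -0.001
grip_force: 0.0
```

```bash
python3 - <<'E'
from h import *
s=bot.read_state();print(s["tool_pos"],s["wrist_force"])
p,d=eyes.read_camera("scene");cv2.imwrite("pics/s1.png",cv2.resize(p[130:330,220:480],None,fx=3,fy=3,interpolation=cv2.INTER_CUBIC))
E
```

```text
[0.51574835 0.23277533 0.13178123] [-0.28589123  0.50816382 -0.0051954 ]
```

View pics/s1.png

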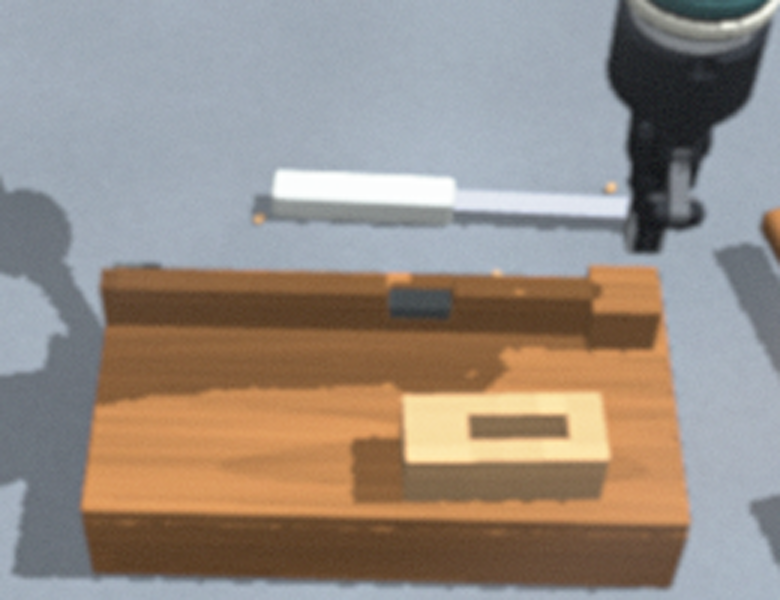

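The fingertip, at about (645,245) px in the crop, is straight above the post with roughly 12 mm to spare. I'll descend in small steps and watch the force.

Emit:
carry_out(series="0 -0.003 -0.003 0;0 0 -0.003 0;0 0 -0.003 0;0 0 0 0;0 0 0 0")

```text
time: 5.15
tool_pos: [0.5149, 0.2296, 0.1215]
tcp_rot: [-2.057, -2.375, 0.0]
wrist_force: [0.5, -0.1, -0.5]
width: 0.004
grip_force: 0.0
```

Emit:
carry_out(series="0 0 -0.001 0;0 0 0 0;0 0 0 0")

```text
time: 5.52
tool_pos: [0.515, 0.2295, 0.1207]
tcp_rot: [2.057, 2.375, 0.0]
wrist_force: [0.6, -0.2, -0.9]
width: 0.002
grip_force: 0.0
```

Emit:
carry_out(series="0 0 -0.001 0;0 0 0 0;0 0 0 0")

```text
time: 5.9
tool_pos: [0.515, 0.2295, 0.1196]
tcp_rot: [-2.057, -2.375, 0.0]
wrist_force: [-0.2, -0.8, 0.2]
width: 0.0
grip_force: 0.0
```

Emit:
carry_out(series="0 0 -0.0007 0;0 0 0 0;0 0 0 0")

```text
time: 6.28
tool_pos: [0.515, 0.2295, 0.1189]
tcp_rot: [-2.057, -2.375, -0.0]
wrist_force: [0.4, 1.0, 0.1]
width: 0.001
grip_force: 0.0
```

Emit:
carry_out(series="0 0 -0.0007 0;0 0 0 0;0 0 0 0")

```text
time: 6.65
tool_pos: [0.5149, 0.2295, 0.1182]
tcp_rot: [-2.057, -2.375, 0.0]
wrist_force: [-0.3, -0.1, 0.2]
width: -0.002
grip_force: 0.0
```

Emit:
carry_out(series="0 0 -0.0005 0;0 0 0 0;0 0 0 0")

```text
time: 7.02
tool_pos: [0.5149, 0.2295, 0.1177]
tcp_rot: [-2.057, -2.375, 0.0]
wrist_force: [0.1, 0.0, -0.6]
width: 0.0
grip_force: 0.0
```

Emit:
carry_out(series="0 0 -0.0005 0;0 0 0 0;0 0 0 0")

```text
time: 7.4
tool_pos: [0.515, 0.2295, 0.1172]
tcp_rot: [-2.057, -2.375, -0.0]
wrist_force: [-1.0, -0.2, -0.8]
width: -0.002
grip_force: 0.0
```

Emit:
carry_out(series="0 0 -0.0003 0;0 0 0 0;0 0 0 0")

```text
time: 7.78
tool_pos: [0.5149, 0.2295, 0.1169]
tcp_rot: [-2.057, -2.375, 0.0]
wrist_force: [-0.3, -0.5, -0.4]
width: 0.001
grip_force: 0.0
```

Emit:
carry_out(series="0 0 -0.0005 0;0 0 0 0;0 0 0 0")

```text
time: 8.15
tool_pos: [0.515, 0.2295, 0.1164]
tcp_rot: [2.057, 2.375, -0.0]
wrist_force: [-0.1, 1.1, -0.9]
width: -0.002
grip_force: 0.0
```

Emit:
carry_out(series="0 0 -0.0005 0;0 0 0 0;0 0 0 0")

```text
time: 8.52
tool_pos: [0.5149, 0.2295, 0.1159]
tcp_rot: [-2.057, -2.375, 0.0]
wrist_force: [0.1, 0.3, 0.2]
width: 0.001
grip_force: 0.0
```

Emit:
carry_out(series="0 0 -0.0005 0;0 0 0 0;0 0 0 0")

```text
time: 8.9
tool_pos: [0.515, 0.2295, 0.1154]
tcp_rot: [-2.057, -2.375, 0.0]
wrist_force: [0.6, -0.4, -0.4]
width: -0.001
grip_force: 0.0
```

```bash
python3 - <<'E'
from h import *
a,d=eyes.read_camera("scene");W=cloud("scene",d)
b,dw=eyes.read_camera("wrist")
u=np.where
# lowest finger points near the post in case-plane
m=(abs(W[...,0]-.515)<.04)&(abs(W[...,1]-.23)<.03)&(W[...,2]>.09)&(W[...,2]<.2)
dark=a.max(-1)<70
mm=m&dark;print("dark pts",mm.sum(),np.sort(W[mm][:,2])[:8], "at",np.round(W[mm][np.argsort(W[mm][:,2])[:3]],4))
x=cv2.resize(a[150:270,380:480],None,fx=4,fy=4,interpolation=cv2.INTER_CUBIC)
y=cv2.resize(b,(533,400))
x=cv2.resize(x,(333,400));cv2.imwrite("pics/s2.png",np.hstack([x,y])[:, :800])
E
```

```text
dark pts 149 [0.13939704 0.1397392  0.14014562 0.14065196 0.14098858 0.14173279
 0.1418074  0.14190498] at [[0.5258 0.2309 0.1394]
 [0.5263 0.2292 0.1397]
 [0.5256 0.2358 0.1401]]
```

View pics/s2.png

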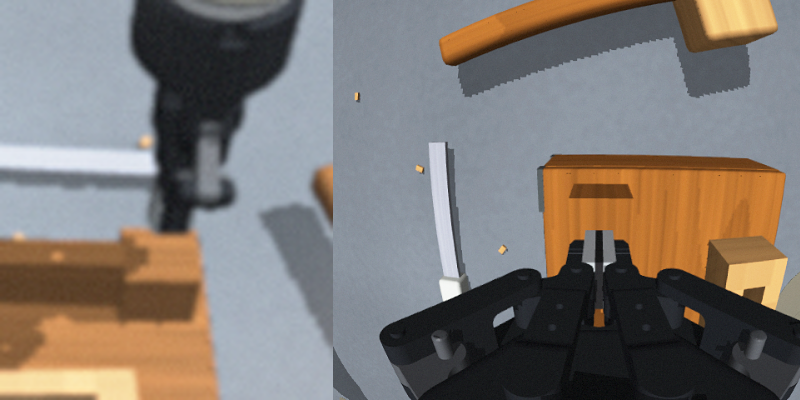

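```bash
python3 - <<'E'
from h import *
a,d=eyes.read_camera("scene");W=cloud("scene",d)
for v in range(200,236,3): print(v,[(u,*np.round(W[v,u]*1000).astype(int).tolist(),int(a[v,u].mean())) for u in (428,431,434)])
k=eyes.get_calibration("wrist");T=k["T_tool_cam"];K=k["K"]
s=bot.read_state();b,dw=eyes.read_camera("wrist")
print(K[0,0],T.round(3).tolist())
M=R.from_rotvec(s["tcp_rot"]).as_matrix()
def wp(u,v):
    x=u-K[0,2];y=v-K[1,2];r=np.hypot(x,y);th=r/K[0,0];z=dw[v,u]
    P=np.array([np.tan(th)*x/r*z,np.tan(th)*y/r*z,z,1]);t=(T@P)[:3];return t,M@t+s["tool_pos"]
for n,(u,v) in dict(tipL=((592-333)*1.2,236*1.2),tipR=((606-333)*1.2,236*1.2),face=((590-333)*1.2,250*1.2),postfront=((560-333)*1.2,230*1.2),post2=((600-333)*1.2,215*1.2),c3=((600-333)*1.2,190*1.2),edge=((600-333)*1.2,160*1.2),right=((680-333)*1.2,240*1.2)).items():
    t,w=wp(int(u),int(v));print(n,int(u),int(v),t.round(4),w.round(4),b[int(v),int(u)])
E
```

```text
200 [(428, 523, 220, 180, 61), (431, 530, 224, 188, 29), (434, 518, 230, 177, 47)]
203 [(428, 527, 221, 177, 26), (431, 531, 225, 182, 34), (434, 561, 226, 215, 73)]
206 [(428, 530, 221, 173, 45), (431, 549, 224, 195, 28), (434, 570, 226, 218, 46)]
209 [(428, 542, 221, 179, 70), (431, 555, 224, 194, 30), (434, 575, 227, 216, 31)]
212 [(428, 522, 224, 150, 88), (431, 560, 225, 192, 30), (434, 559, 230, 192, 32)]
215 [(428, 525, 225, 145, 63), (431, 527, 230, 149, 36), (434, 528, 234, 150, 34)]
218 [(428, 526, 226, 139, 50), (431, 525, 231, 138, 40), (434, 526, 236, 141, 36)]
221 [(428, 503, 229, 105, 138), (431, 504, 235, 107, 138), (434, 504, 240, 108, 135)]
224 [(428, 513, 229, 108, 142), (431, 509, 235, 105, 141), (434, 510, 240, 107, 143)]
227 [(428, 517, 230, 105, 139), (431, 515, 235, 104, 137), (434, 515, 241, 104, 139)]
230 [(428, 526, 230, 108, 140), (431, 525, 235, 108, 142), (434, 523, 241, 105, 142)]
233 [(428, 531, 231, 106, 124), (431, 532, 236, 107, 129), (434, 530, 241, 105, 132)]
371.64829954431775 [[-0.001, -0.964, -0.264, 0.066], [1.0, -0.001, -0.0, -0.0], [-0.0, -0.264, 0.964, -0.153], [0.0, 0.0, 0.0, 1.0]]
tipL 310 283 [ 0.0104 -0.0037 -0.0229] [0.5098 0.2393 0.1383] [127 123 121]
tipR 327 283 [ 0.0101  0.0028 -0.0222] [0.5163 0.2399 0.1376] [132 129 128]
face 308 300 [ 0.011 -0.004 -0.039] [0.5094 0.2398 0.1544] [125 124 120]
postfront 272 276 [-0.0147 -0.0276  0.0463] [0.4897 0.211  0.069 ] [ 50 120 198]
post2 320 258 [0.0084 0.0002 0.0119] [0.514  0.2379 0.1035] [ 46 109 178]
c3 320 228 [0.0185 0.0003 0.0292] [0.5126 0.2479 0.0862] [ 31  62 104]
edge 320 192 [0.0285 0.0004 0.0827] [0.5113 0.2578 0.0327] [18 52 95]
right 416 288 [-0.0228  0.0577  0.0458] [0.5753 0.2152 0.0696] [ 57 130 209]
```

```bash
python3 - <<'E'
from h import *
k=eyes.get_calibration("wrist");T=k["T_tool_cam"];K=k["K"]
s=bot.read_state();b,dw=eyes.read_camera("wrist");print(s["tool_pos"],s["width"])
v,u=np.mgrid[:480,:640];x=u-K[0,2];y=v-K[1,2];r=np.hypot(x,y)+1e-9;g=np.tan(np.minimum(r/K[0,0],1.5))/r*dw
t=np.stack([g*x,g*y,dw],-1)@T[:3,:3].T+T[:3,3]
for c in (310,314,327,331): print(c,[(vv,*(t[vv,c]*1000).round().astype(int).tolist()) for vv in range(270,300,3)])
m=(dw>0)&(t[...,2]<0)&(v<478)
for lo,hi in ((0,.01),(.01,.02),(.02,.03),(.03,.045),(.045,.06),(.06,.08)):
    q=m&(abs(t[...,1])>=lo)&(abs(t[...,1])<hi);print(lo,hi,q.sum(),"lead z",np.percentile(t[q][:,2],98).round(4) if q.any() else None)
E
```

```text
[0.51498367 0.22954122 0.11540379] 0.0010721128835857866
310 [(270, 2, -5, 12), (273, 1, -5, 11), (276, 10, -4, -15), (279, 10, -4, -17), (282, 10, -4, -21), (285, 10, -4, -25), (288, 11, -4, -28), (291, 10, -4, -29), (294, 66, 0, -153), (297, 10, -3, -35)]
314 [(270, 2, -3, 13), (273, 1, -3, 12), (276, 10, -2, -14), (279, 10, -2, -17), (282, 10, -2, -22), (285, 10, -2, -25), (288, 10, -2, -28), (291, 10, -2, -30), (294, 10, -2, -32), (297, 10, -2, -35)]
327 [(270, 3, 3, 10), (273, 1, 4, 12), (276, 10, 3, -15), (279, 10, 3, -17), (282, 11, 3, -22), (285, 10, 3, -23), (288, 10, 3, -27), (291, 10, 3, -30), (294, 11, 3, -33), (297, 10, 3, -35)]
331 [(270, 3, 5, 11), (273, 1, 5, 11), (276, 10, 5, -15), (279, 10, 4, -18), (282, 10, 4, -21), (285, 10, 4, -24), (288, 10, 4, -27), (291, 10, 4, -30), (294, 10, 4, -32), (297, 11, 4, -36)]
0 0.01 17346 lead z -0.0224
0.01 0.02 10999 lead z -0.0293
0.02 0.03 9669 lead z -0.0586
0.03 0.045 17780 lead z -0.064
0.045 0.06 10147 lead z -0.0817
0.06 0.08 159 lead z -0.0946
```

The wrist view and depth show the shut fingertip about 14 mm behind the TCP, not ahead of it. That leaves it still about 25 mm above the post, so I'll keep descending on the measured geometry and watch for contact.

Emit:
carry_out(series="0 0 -0.006 0;0 0 -0.006 0;0 0 -0.005 0;0 0 -0.003 0;0 0 0 0;0 0 0 0")

```text
time: 9.9
tool_pos: [0.5152, 0.2296, 0.0956]
tcp_rot: [2.057, 2.374, 0.001]
wrist_force: [-0.8, -0.5, 0.5]
width: 0.003
grip_force: 0.0
```

Emit:
carry_out(series="0 0 -0.001 0;0 0 -0.001 0;0 0 0 0;0 0 0 0")

```text
time: 10.4
tool_pos: [0.5149, 0.2295, 0.0934]
tcp_rot: [-2.057, -2.375, 0.0]
wrist_force: [0.7, 0.0, 0.9]
width: 0.002
grip_force: 0.0
```

Emit:
carry_out(series="0 0 -0.0007 0;0 0 0 0;0 0 0 0")

```text
time: 10.78
tool_pos: [0.515, 0.2295, 0.0934]
tcp_rot: [2.057, 2.375, 0.0]
wrist_force: [-2.3, -0.3, 6.0]
width: 0.001
grip_force: 2.6
```

Emit:
carry_out(series="0 0 0.0002 0;0.00055 -0.00396 0 0;0.00055 -0.00396 0 0;0.00055 -0.00396 0 0;0.00055 -0.00396 0 0;0.00055 -0.00396 0 0")

```text
time: 11.52
tool_pos: [0.5182, 0.2099, 0.0934]
tcp_rot: [2.057, 2.374, 0.002]
wrist_force: [-0.3, 4.6, 4.9]
width: 0.002
grip_force: 2.6
```

Emit:
carry_out(series="0.00055 -0.00396 0 0;0.00055 -0.00396 0 0;0.00055 -0.00396 0 0;0.00055 -0.00396 0 0;0.00055 -0.00396 0 0")

```text
time: 12.15
tool_pos: [0.521, 0.1901, 0.0933]
tcp_rot: [2.057, 2.374, 0.002]
wrist_force: [-0.9, 4.0, 5.1]
width: 0.004
grip_force: 2.7
```

Emit:
carry_out(series="0.00055 -0.00396 0 0;0.00055 -0.00396 0 0;0.00055 -0.00396 0 0;0.00055 -0.00396 0 0;0.00055 -0.00396 0 0;0.00055 -0.00396 0 0;0.00055 -0.00396 0 0;0.00055 -0.00396 0 0")

```text
time: 13.15
tool_pos: [0.5253, 0.1584, 0.0933]
tcp_rot: [-2.057, -2.374, -0.002]
wrist_force: [-0.8, 3.5, 5.5]
width: -0.0
grip_force: 2.8
```

Emit:
carry_out(series="0.00055 -0.00396 0 0;0.00055 -0.00396 0 0;0.00055 -0.00396 0 0;0.00055 -0.00396 0 0")

```text
time: 13.65
tool_pos: [0.5275, 0.1426, 0.0934]
tcp_rot: [-2.057, -2.374, -0.002]
wrist_force: [-1.9, 4.0, 6.4]
width: -0.003
grip_force: 2.8
```

Emit:
carry_out(series="0.0004 -0.003 0 0;0.0004 -0.003 0 0")

```text
time: 13.9
tool_pos: [0.5282, 0.1366, 0.0934]
tcp_rot: [-2.057, -2.374, -0.002]
wrist_force: [-0.8, 4.3, 5.5]
width: -0.0
grip_force: 2.8
```

Emit:
carry_out(series="0.0004 -0.003 0 0;0 0 0 0")

```text
time: 14.15
tool_pos: [0.5287, 0.1333, 0.0933]
tcp_rot: [2.057, 2.374, 0.001]
wrist_force: [-0.1, 3.8, 5.7]
width: 0.002
grip_force: 2.9
```

Emit:
carry_out(series="0.0004 -0.003 0 0;0.0004 -0.003 0 0;0.0004 -0.003 0 0;0.0002 -0.0015 0 0")

```text
time: 14.65
tool_pos: [0.5299, 0.1229, 0.0932]
tcp_rot: [-2.057, -2.374, -0.001]
wrist_force: [-0.7, 4.4, 3.9]
width: -0.002
grip_force: 2.4
```

Emit:
carry_out(series="0.0003 -0.002 0 0;0 0 0 0")

```text
time: 14.9
tool_pos: [0.529, 0.1198, 0.0918]
tcp_rot: [-2.057, -2.374, 0.004]
wrist_force: [-0.2, -0.2, -0.0]
width: 0.002
grip_force: 0.0
```

Emit:
carry_out(series="0.0003 -0.002 0 0;0 0 0 0")

```text
time: 15.15
tool_pos: [0.5299, 0.1185, 0.0924]
tcp_rot: [-2.057, -2.374, 0.002]
wrist_force: [0.1, -0.4, 0.0]
width: -0.0
grip_force: 0.0
```

The vertical force fell from about 5.5 N to 0 at world y ≈ 0.120, which is the notch edge and matches the camera estimate. Next I'll centre over the catch and press.

Emit:
carry_out(series="0.0005 -0.0035 0 0;0.0005 -0.0035 0 0;0 0 0 0;0 0 -0.003 0;0 0 -0.003 0;0 0 -0.003 0;0 0 0 0;0 0 0 0")

```text
time: 16.15
tool_pos: [0.5313, 0.1119, 0.0839]
tcp_rot: [-2.057, -2.375, 0.0]
wrist_force: [-0.3, -0.3, -1.0]
width: 0.001
grip_force: 0.0
```

Emit:
carry_out(series="0 0 -0.001 0;0 0 -0.001 0;0 0 -0.001 0;0 0 -0.001 0;0 0 0 0")

```text
time: 16.77
tool_pos: [0.5314, 0.1119, 0.0803]
tcp_rot: [2.057, 2.375, 0.0]
wrist_force: [-1.9, -1.3, 3.6]
width: 0.003
grip_force: 2.2
```

Contact with the catch is at the expected height, so I'll press to the stop.

Emit:
carry_out(series="0 0 -0.001 0;0 0 -0.001 0;0 0 -0.001 0;0 0 -0.001 0;0 0 -0.001 0;0 0 0 0")

```text
time: 17.52
tool_pos: [0.5314, 0.1119, 0.0747]
tcp_rot: [2.057, 2.375, 0.0]
wrist_force: [-0.7, 0.1, 2.5]
width: -0.002
grip_force: 1.6
```

Emit:
carry_out(series="0 0 -0.001 0;0 0 -0.001 0;0 0 -0.0008 0;0 0 0 0")

```text
time: 18.02
tool_pos: [0.5314, 0.1119, 0.0732]
tcp_rot: [2.057, 2.375, 0.0]
wrist_force: [-4.3, -1.1, 11.8]
width: 0.0
grip_force: 5.8
```

Emit:
carry_out(series="0 0 -0.0008 0;0 0 0 0;0 0 0 0;0 0 0 0")

```text
time: 18.52
tool_pos: [0.5315, 0.112, 0.0732]
tcp_rot: [2.057, 2.375, 0.0]
wrist_force: [-6.0, -1.2, 15.2]
width: -0.0
grip_force: 8.0
```

```bash
python3 - <<'E'
from h import *
print(bot.read_state()["tool_pos"])
p,d=eyes.read_camera("top")
cv2.imwrite("pics/t2.png",cv2.resize(p[120:360,120:460],None,fx=2.3,fy=2.3,interpolation=cv2.INTER_CUBIC))
E
```

```text
[0.53150436 0.1119575  0.07322068]
```

View pics/t2.png

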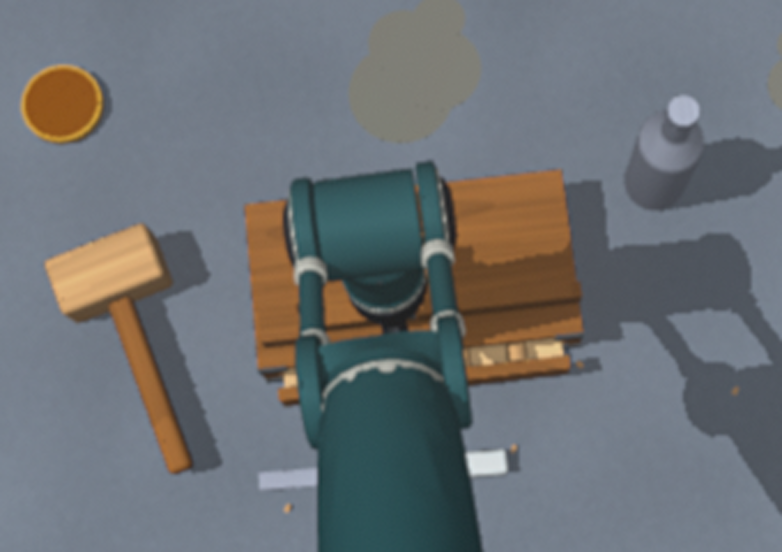

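The drawer is out: its front shows along (285–570, 365–395) px, and the mallet, flask and chisel are where they were. Now I'll retreat straight up.

Emit:
carry_out(series="0 0 0.004 0;0 0 0.008 0;0 0 0.012 0;0 0 0.02 0;0 0 0.025 0;0 0 0.025 0;0 0 0.025 0;0 0 0.02 0;0 0 0.01 0;0 0 0 0;0 0 0 0;0 0 0 0;0 0 0 0")

```text
time: 20.2
tool_pos: [0.5308, 0.1118, 0.2194]
tcp_rot: [-2.056, -2.374, 0.002]
wrist_force: [0.1, -0.2, -0.5]
width: 0.004
grip_force: 0.0
```

```bash
python3 - <<'E'
from h import *
s=bot.read_state();print(s["tool_pos"],s["wrist_force"],s["joint_vel"].round(3),s["time"])
b=spot_in
for c in ("top","scene"):
    p,d=eyes.read_camera(c);W=cloud(c,d)
    for n in ("block_c","mallet_c","flask_c","chisel_c"):
        print(c,n,[np.round(x["rect"]).tolist() for x in spot_in(c,n)[:1]])
    z=W.reshape(-1,3);e=np.deg2rad(8);q=(z[:,:2]-[.5845,.0984])@np.array([[np.cos(e),-np.sin(e)],[np.sin(e),np.cos(e)]])
    m=(abs(q[:,1])<.145)&(q[:,0]<-.09)&(q[:,0]>-.15)&(z[:,2]>.03)&(z[:,2]<.065)
    print("drawer out to case x",np.percentile(q[m,0],[2,10]).round(4),m.sum())
    if c=="scene": cv2.imwrite("pics/s3.png",p)
E
```

```text
[0.53084141 0.11181759 0.21944875] [ 0.1120937  -0.20349656 -0.48676587] [-0.001 -0.001 -0.003 -0.    -0.    -0.001] 20.2
top block_c []
top mallet_c [[172.0, 272.0, 68.0, 108.0]]
top flask_c [[411.0, 190.0, 32.0, 49.0]]
top chisel_c [[285.0, 323.0, 107.0, 17.0]]
drawer out to case x [-0.1215 -0.1208] 352
scene block_c [[388.0, 280.0, 68.0, 36.0]]
scene mallet_c [[525.0, 261.0, 98.0, 120.0]]
scene flask_c [[180.0, 279.0, 65.0, 106.0]]
scene chisel_c [[374.0, 194.0, 128.0, 19.0]]
drawer out to case x [-0.1217 -0.1193] 1194
```

View pics/s3.png

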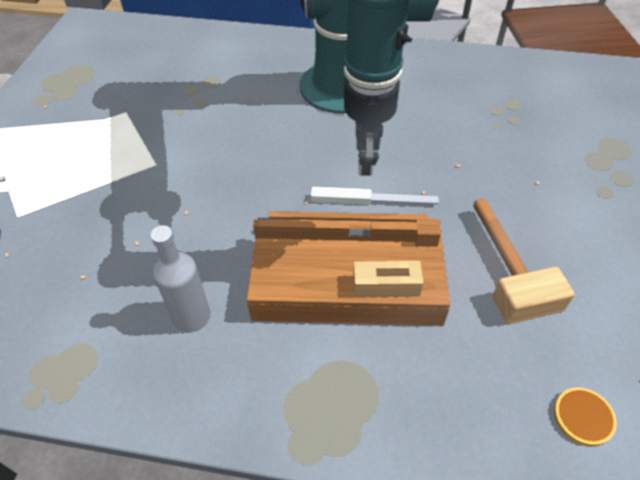

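The drawer is out to about 32 mm (case x ≈ -0.122). The scene view shows it along (265–440, 215) px, with everything else where it was and the tool clear at (367,165).

```bash
python3 -c "
from workcell import bot
print(bot.finish_job())"
```

```text
the job is handed in; nothing more can be done
None
```

I found the notch by fingertip from the post and pressed the catch to its stop. The drawer came out about 32 mm, the other objects stayed in place, and the job is handed in at about 20 s with the arm clear; no verdict was returned.

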